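Set the watch timing tester's gain lever to its third click

TASK

On the watch timing tester, push the small upright gain lever with a fingertip all the way back to its stop at the orange-marked end, then push it the other way, counting clicks, and leave it resting in the third notch from that stop (the stop itself is not counted) without ever going past the third notch. Only push it by its coloured side faces: do not pinch or grip it. Leave everything else on the bench where it is.

Things in the scene. Friction and masses are not known exactly. Their poses are not given: they have to be found in the camera images.
- tester: Watch timing tester: low champagne-coloured metal box fixed to the bench, 170 mm (its x) by 260 mm (y) by 50 mm high. Origin at the centre of its underside, z up. Flat top at z = 50 mm: a dark lever panel on the robot's side, a display with green bars behind it. The lever slot runs along its y at its x = -30 mm. Only the lever and the bezel stand on the top.
- home_mark (a point): Middle of the slot at the home stop, on the tester's top (its x -30, y -37.5, z 50 mm), flanked by two orange bars. From here towards the tester's +y, pairs of short white bars mark the five notches, 15 mm apart.
- third_notch (a point): Middle of the slot at the third notch, on the tester's top (tester x -30, y +7.5, z 50 mm), 45 mm from the home stop, flanked by the third pair of white bars. The lever's middle plane ends here.
- gain_lever (a joint): Travel of the lever in m along the tester's +y: 0 at the home stop, a notch every 0.015 (third 0.045, fifth 0.075 at the far stop). Starts at the first or second notch or between them. Leaving a notch takes 5 to 6 N; the push needed fades to the midpoint between notches; 2 to 3 mm past it the lever snaps by itself into the next notch (a click) and stays.
- lever_top (a point): Centre of the top of the gain lever, 83 mm above the bench (33 mm above the tester's top). The lever is an upright steel tab 18 mm wide (tester x) and 14 mm thick along its travel including the cheeks; it moves with the lever, with the tester's axes.
- home_cheek (a point): Centre of the outer face of the red cheek on the lever's face towards the home stop (tester -y); push on it to move the lever away from home. 22 mm wide (tester x), 4 mm thick, 24 mm tall, from 3 to 27 mm above the tester's top. The face lies 7 mm from the lever's middle plane.
- far_cheek (a point): Centre of the outer face of the blue cheek on the opposite face (tester +y); push on it to move the lever home. Same size; the face lies 7 mm from the lever's middle plane. Fingers bearing on both cheeks at once count as pinching.
- movement: Bystander: watch movement on a round brass cushion holder, 90 mm across, 35 mm high with its pins. Origin at the centre of its underside.
- loupe: Bystander: black eye loupe standing upright, 41 mm across, 35 mm high. Origin at the centre of its underside.
- screwdriver: Bystander: slim steel screwdriver lying on the bench, 130 mm long along its x, 11 mm thick. Origin on the bench under the middle of its grip.
- bezel: Bystander: gold watch bezel with crystal, 42 mm across, 6 mm thick, lying on the tester's top beside the display. Origin at the centre of its underside.
- tweezers: Bystander: steel tweezers lying on the bench, 125 mm long along their x, 12 mm wide, 6 mm thick. Origin on the bench under their middle.
- jar: Bystander: small glass jar with a blue lid, 42 mm across, 42 mm high. Origin at the centre of its underside.
- parts_tray: Bystander: wooden parts tray, 85 by 65 by 16 mm, with two compartments. Origin at the centre of its underside.

How it is judged:
By the outcome, as a careful person would: the job done as asked, in the order asked, and still so for the second after the job is handed in, with the robot touching nothing.
It also fails if it takes over 61 s, if anything falls off the work surface, if the arm or the gripper's body presses on something with over 40 N, if the wrist force passes 120 N, or if a joint passes its speed limit or range.

ROBOT

A 6-joint arm with a two-finger parallel gripper is mounted at the origin on the work surface. World frame = base frame: x ahead of the robot, y to its left, z up, the work surface at z = 0. Lengths are in mm, angles in rad, forces in N, time in s.
With the tool pointing down it reaches from about 350 to 875 mm from the base axis. Payload 4.2 kg.
Tool frame: the origin (TCP) lies at the very end of the fingers, on their centre line; the grasp point (between the pads) lies 19 mm behind it; z points along the fingers, y is the line along which they close (so a half turn about z gives the same grasp; the last joint's range is limited). The gripper opens to 85 mm and grips with 20 to 120 N. Pads are 22 mm wide; open, the fingers measure 114 mm over their backs; the gripper's body (76 mm by 85 mm) begins 54 mm behind the grasp point. The pads swing forward as they close: fully open they stand 13 mm farther back than shut.
Start: joints at [-1.035, 0.385, 0.008, 0, -1.194, -0.259], TCP at [170.816, -601.183, 199.612] pointing down, gripper open.
Joint ranges: [-3.14, 3.14], [-1.21, 2.06], [-1.07, 1.41], [-3.16, 2.05], [-2.99, -0.16], [-3.1, 3.1]. Speed limits (rad/s): [2.79, 2.79, 3.14, 3.14, 3.14, 3.14].

INTERFACE

Orientations are given as a unit quaternion [x, y, z, w].
In Python, from bench import read_state, get_image, camera_model, job_done gives the robot as it stands.
- The arm moves only by the shell command python3 -m handwheel 'ROWS'. ROWS is JSON, a list of rows, each a list of 7 numbers: the shift along the tool's x, y, z in m, then the turn, a rotation vector about the tool's x, y, z in rad, then the gripper's target within -1 to 1 (fully open at 1, half-way at 0, shut at -1). In form: [[dx, dy, dz, wx, wy, wz, jaw], ...]. A call has 1 to 10 rows; each row is the pose to reach, as a shift and turn from the pose commanded when the call began, along the tool's axes at that moment; what a row does not reach only later rows make up. A row lasts 1/8 s, in which the tool goes at most 62.5 mm and 10.7 degrees, less where a joint would pass 70% of its speed; a pose out of reach is approached as far as the arm can. A call with a gripper value outside its range is refused whole. The fingers move at their own pace and stop on an object; the grip force is fixed at half the most. Time passes only in rows, so rows that repeat a pose let the fingers close. It gives the time, the measured TCP pose, the force, the opening and the grip force at its end, in the units of the state.
- read_state(): the state, without advancing time (a new reading comes with each control period).
- get_image(name): name is "side" or "top"; returns (picture, depth): 420x560x3 uint8, blue, green, red; 420x560 float32, mm along the optical axis (not along the pixel's ray), 0 where there is no reading.
- camera_model(name): a dict with "K" (3x3 intrinsics, pixels), "rvec" (rotation vector, rad) and "tvec" (3), from world to camera coordinates, as OpenCV has them. Camera axes: x right, y down, z forward; pixel columns grow to the right and rows downward; lengths in mm; the calibration is good to about 2 mm. A picture is of the moment at which its call begins. camera_model takes no time and is no camera call.
- job_done(): hands the job in; it is judged then, once.
The state is a dict: "clock": time; "joints": joint angles; "joint_vel": joint speeds; "joint_efforts": joint torques, N m; "position": TCP position; "ee_rot": TCP orientation; "contact_force": force on the tool from outside, world axes, zero at the start; "wrist_torque": the same for the moment, N m; "gripper_width": finger opening in mm; "grasp_force": force on a finger pad.
Only numpy, scipy, OpenCV 4.12 (cv2) and the standard library are available. Lean on these libraries where they do the work, as an engineer would, in place of code of your own. Each camera call takes 0.05 s, during which the arm holds its last target. There are 200 camera calls.

## Working session

There is one attempt and no reset: what is moved stays moved. The work goes in short steps, Python scripts to look and compute and a shell command to move; the robot and the scene stay as the last step left them, time stands still between calls to the robot, and variables do not carry over. Pictures are saved under pics/ and viewed, at most 10 in all, crops included, and the job is handed in when it is done.

```bash
mkdir -p pics; cat > h.py <<'E'
import numpy as np,cv2
from bench import *
def cam(n):
    m=camera_model(n);K=np.array(m["K"],float);R=cv2.Rodrigues(np.array(m["rvec"],float))[0];t=np.array(m["tvec"],float).ravel();return K,R,t
def ray(n,u,v,z):
    K,R,t=cam(n);d=R.T@np.linalg.inv(K)@np.array([u,v,1.]);c=-R.T@t;return c+d*(z-c[2])/d[2]
def dep(n,u,v,d):
    K,R,t=cam(n);return R.T@(np.linalg.inv(K)@np.array([u,v,1.])*d-t)
def proj(n,p):
    K,R,t=cam(n);q=K@(R@np.array(p,float)+t);return q[:2]/q[2]
E
python3 - <<'E'
from h import *
for n in("side","top"):
    im,d=get_image(n);cv2.imwrite(f"pics/{n}0.png",im);np.save(f"{n}d.npy",d)
    K,R,t=cam(n);print(n,K[0,0],-R.T@t)
print(read_state())
E
```

```text
side 393.5374715472032 [ 569.14341651 -616.79040799  679.86832055]
top 398.11556124312574 [460.20371748  79.42780585 957.13298497]
{'clock': 0.1, 'joints': array([-1.03537867e+00,  3.85501727e-01,  6.76027090e-03, -4.11450041e-04,
       -1.19405179e+00, -2.58626639e-01]), 'joint_vel': array([-0.00215129, -0.00240244,  0.00269396,  0.00200839,  0.00066144,
       -0.00068592]), 'joint_efforts': array([-7.64859578e-04, -3.93319023e+01,  1.88929349e+01,  4.19788420e+00,
       -2.55266583e-03,  1.01421676e-05]), 'position': array([ 170.64946264, -600.6307554 ,  198.62037127]), 'ee_rot': array([-1.37878922e-01,  9.90448570e-01,  9.94736264e-04, -2.09730786e-04]), 'contact_force': array([-0.11829731,  0.39745991, -0.16909471]), 'wrist_torque': array([ 0.03593802, -0.0181634 ,  0.05171168]), 'grasp_force': 0.0, 'gripper_width': 85.50768158496992}
```

View pics/top0.png

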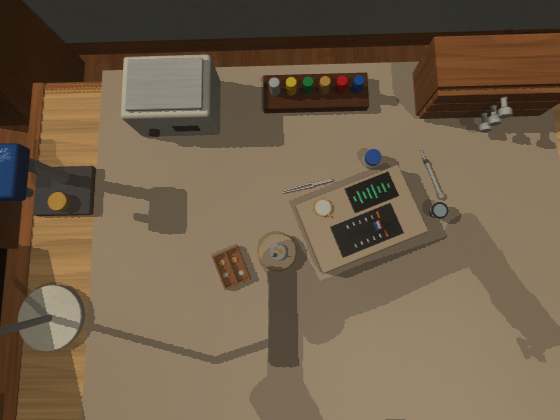

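View pics/side0.png

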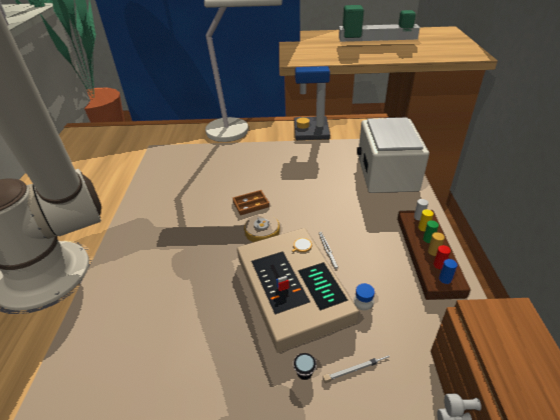

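The top view shows the tester at about (365,220), with the lever near (377,226) and the orange bars to its right. World +x is up in the picture and +y is left. I'll enlarge the panel and measure.

```bash
python3 - <<'E'
from h import *
im=cv2.imread("pics/top0.png");s=cv2.imread("pics/side0.png")
a=cv2.resize(im[190:265,315:435],None,fx=5,fy=5,interpolation=cv2.INTER_CUBIC)
b=cv2.resize(s[235:325,240:360],None,fx=5,fy=5,interpolation=cv2.INTER_CUBIC)
cv2.imwrite("pics/ct.png",a);cv2.imwrite("pics/cs.png",b)
for n,I,(x0,x1,y0,y1) in(("top",im,(325,405,200,260)),("side",s,(245,315,245,315))):
    hsv=cv2.cvtColor(I,cv2.COLOR_BGR2HSV)
    for name,lo,hi in(("orange",(5,130,110),(20,255,255)),("white",(0,0,120),(180,60,255)),("red",(0,130,60),(4,255,255)),("red2",(172,130,60),(180,255,255)),("blue",(100,110,40),(130,255,255))):
        m=cv2.inRange(hsv,lo,hi);k=np.zeros_like(m);k[y0:y1,x0:x1]=m[y0:y1,x0:x1]
        _,_,st,c=cv2.connectedComponentsWithStats(k)
        for q,e in zip(st[1:],c[1:]):
            if q[4]<60: print(n,name,q[4],e.round(1),ray(n,*e,50)[:2].round(1),ray(n,*e,75)[:2].round(1))
E
```

```text
top orange 10 [329.4 203.6] [607.2  -2.8] [ 6.031e+02 -6.000e-01]
top orange 19 [328.7 214.4] [ 5.821e+02 -3.000e-01] [578.7   1.9]
top orange 11 [377.7 214.5] [ 579.7 -112.2] [ 576.4 -106.9]
top orange 6 [386.2 233.8] [ 535.  -128.8] [ 532.9 -123.1]
top white 52 [326.7 207.1] [599.3   3.7] [595.4   5.8]
top white 1 [371. 216.] [576.4 -96.7] [573.2 -91.8]
top white 3 [365.3 218.7] [570.6 -83.5] [567.5 -79. ]
top white 1 [372. 218.] [571.8 -98.7] [568.7 -93.8]
top white 1 [359. 221.] [565.5 -68.8] [562.6 -64.7]
top white 16 [378.1 224.3] [ 557.  -111.7] [ 554.4 -106.4]
top white 3 [353.3 223.7] [559.7 -55.7] [556.9 -51.9]
top white 2 [347.  226.5] [553.5 -41. ] [550.9 -37.7]
top white 3 [379.3 235. ] [ 532.7 -113.2] [ 530.7 -107.9]
top white 1 [373. 237.] [528.4 -98.7] [526.5 -93.8]
top white 3 [367.3 239.7] [522.6 -85.6] [520.9 -81.1]
top white 1 [374. 239.] [ 523.8 -100.7] [522.1 -95.8]
top white 3 [361.3 242.7] [516.1 -71.8] [514.6 -67.6]
top white 1 [355. 245.] [511.1 -57.2] [509.7 -53.5]
top red 6 [378.8 220.7] [ 565.4 -113.9] [ 562.5 -108.6]
top red 4 [381.5 227.2] [ 550.2 -119.
[... 564 characters left out ...]
1.9] [518.2 -93.6]
side white 20 [282.  277.6] [552.7 -79.1] [ 553.3 -100.5]
side white 8 [290.1 279.1] [569.3 -83.9] [ 569.3 -105.1]
side white 7 [267.1 280.6] [521.9 -85.8] [ 523.8 -106.9]
side white 6 [269.8 285.7] [527.6 -99.4] [ 529.3 -119.9]
side white 6 [293.  284.5] [574.8 -98.3] [ 574.6 -118.9]
side white 7 [271.9 291.4] [ 531.9 -114.2] [ 533.4 -134.2]
side red2 4 [278.8 284.5] [545.8 -97.1] [ 546.7 -117.7]
side red2 1 [285. 285.] [558.5 -98.9] [ 558.9 -119.5]
side red2 2 [288.5 287.5] [ 565.5 -105.6] [ 565.6 -125.9]
side red2 1 [278. 288.] [ 544.2 -106. ] [ 545.2 -126.3]
side red2 1 [279. 290.] [ 546.3 -111.2] [ 547.2 -131.3]
side blue 14 [276.6 282.1] [541.3 -90.6] [ 542.4 -111.4]
```

View pics/ct.png

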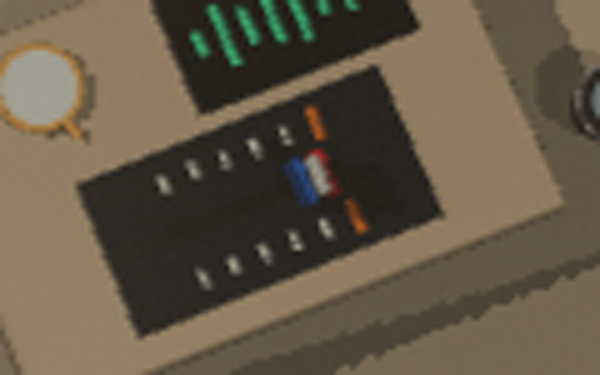

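View pics/cs.png

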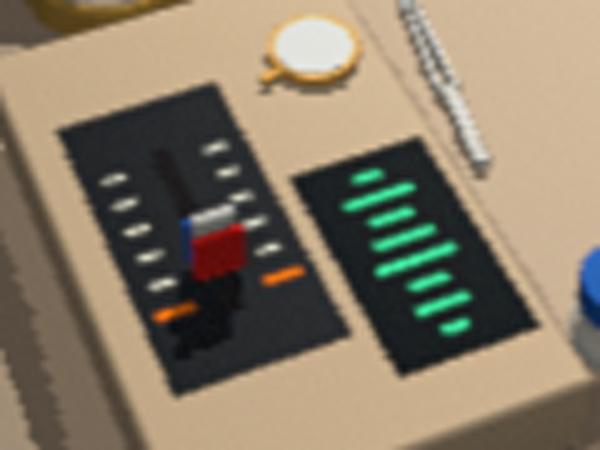

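Both views agree. The home mark is at (557.9, -120.2), and the +y axis runs along (-0.338, 0.941), with notches 15 mm apart. The lever sits at about the first notch. I'll write a helper that turns (travel, lateral, z) targets into tool-frame shifts.

```bash
cat >> h.py <<'E'
from scipy.spatial.transform import Rotation as Ro
H=np.array([557.9,-120.2]);Y=np.array([-.338,.941]);Y/=np.linalg.norm(Y);X=np.array([Y[1],-Y[0]])
def go(tr,lat,z):
    s=read_state();R=Ro.from_quat(s["ee_rot"]);p=np.r_[H+Y*tr+X*lat,z]
    W=Ro.from_matrix(np.array([np.r_[-X,0],np.r_[Y,0],[0,0,-1]]).T)
    print("shift mm",R.inv().apply(p-s["position"]).round(1),"turn",(R.inv()*W).as_rotvec().round(4))
def now():
    s=read_state();q=s["position"][:2]-H;f=s["contact_force"]
    print("t",round(s["clock"],2),"travel",(q@Y).round(2),"lat",(q@X).round(2),"z",s["position"][2].round(1),"F",(f[:2]@Y).round(2),(f[:2]@X).round(2),f[2].round(2),"w",round(s["gripper_width"],1))
E
python3 - <<'E'
from h import *
print([ ((ray(n,*e,83)[:2]-H)@Y).round(1) for n,e in(("top",(378.1,224.3)),("side",(282,277.6)))])
print(Y); go(52,0,198)
E
```

```text
[np.float64(15.9), np.float64(13.6)]
[-0.33804648  0.94112941]
shift mm [-500.2  408.3    1.4] turn [ 0.002  -0.0001 -0.0682]
```

```bash
python3 -m handwheel '[[-0.500,0.408,0,0,0,-0.068,-1],[-0.500,0.408,0,0,0,-0.068,-1],[-0.500,0.408,0,0,0,-0.068,-1],[-0.500,0.408,0,0,0,-0.068,-1],[-0.500,0.408,0,0,0,-0.068,-1],[-0.500,0.408,0,0,0,-0.068,-1],[-0.500,0.408,0,0,0,-0.068,-1],[-0.500,0.408,0,0,0,-0.068,-1],[-0.500,0.408,0,0,0,-0.068,-1],[-0.500,0.408,0,0,0,-0.068,-1]]'
python3 -m handwheel '[[0,0,0,0,0,0,-1]]' | tail -1
python3 -c "
from h import *
now();go(52,0,130)"
```

```text
clock: 1.35
position: [529.3, -86.8, 199.4]
ee_rot: [-0.172, 0.985, 0.0, -0.0]
contact_force: [0.9, -0.9, -0.0]
gripper_width: 0.1
grasp_force: 0.0
grasp_force: 0.0
t 1.48 travel 41.93 lat -14.18 z 198.7 F 0.44 -0.93 0.4 w -0.0
shift mm [-14.3  10.   68.7] turn [ 0.0004 -0.0007  0.0051]
```

```bash
python3 -m handwheel '[[-0.014,0.010,0.0,0,0,0.005,-1],[-0.014,0.010,0.068,0,0,0.005,-1],[-0.014,0.010,0.068,0,0,0.005,-1],[-0.014,0.010,0.068,0,0,0.005,-1],[-0.014,0.010,0.068,0,0,0.005,-1]]' >/dev/null
python3 - <<'E'
from h import *
now();go(52,0,62)
a=get_image("top")[0];b=get_image("side")[0]
a=cv2.resize(a[190:265,315:435],None,fx=5,fy=5);b=cv2.resize(b[205:325,240:360],None,fx=3.125,fy=3.125)
cv2.imwrite("pics/c1.png",cv2.resize(np.hstack([a,b]),(800,306)))
E
```

```text
t 2.1 travel 48.64 lat -1.55 z 133.9 F -0.0 0.16 0.95 w -0.3
shift mm [-1.2  3.5 71.9] turn [-0.0015  0.004  -0.0054]
```

View pics/c1.png

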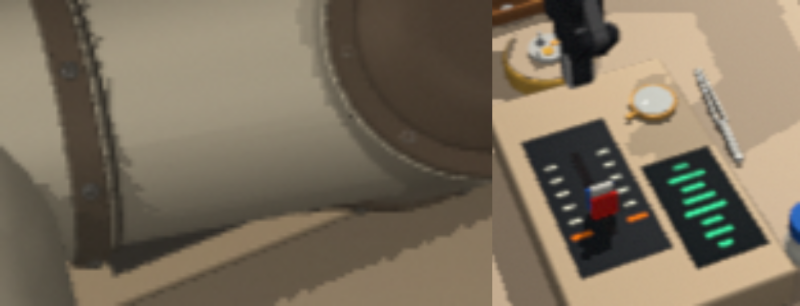

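The arm blocks the top view, but the side view shows the closed fingertip above the far end of the slot at about (578,85) in the composite, clear of everything. Descending.

```bash
python3 -m handwheel '[[-0.001,0.005,0.02,0,0,0,-1],[-0.001,0.005,0.04,0,0,0,-1],[-0.001,0.005,0.06,0,0,0,-1],[-0.001,0.005,0.070,0,0,0,-1],[-0.001,0.005,0.070,0,0,0,-1],[-0.001,0.005,0.070,0,0,0,-1]]' >/dev/null
python3 - <<'E'
from h import *
now();go(40,0,62)
a=get_image("side")[0];print(proj("side",read_state()["position"]))
cv2.imwrite("pics/c2.png",cv2.resize(a[205:325,230:350],None,fx=5,fy=5,interpolation=cv2.INTER_CUBIC))
E
```

```text
t 2.95 travel 54.2 lat -1.07 z 62.6 F 0.18 0.76 0.12 w -0.2
shift mm [ -1.1 -14.2   0.7] turn [-0.0006  0.002  -0.0049]
[274.98234399 270.22579469]
```

View pics/c2.png

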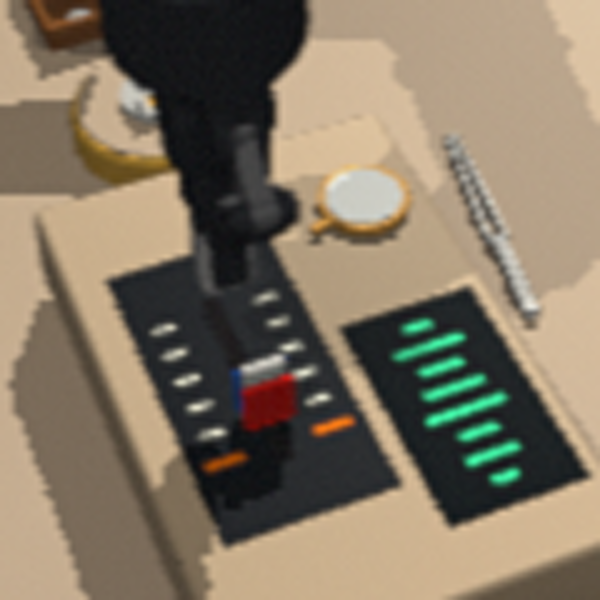

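The tip's visible edge is at crop row ~290, but the TCP projects to row ~326. I'll check with the depth image whether a dark tip reaches lower or the finger really stands higher.

```bash
python3 - <<'E'
from h import *
d=get_image("side")[1]
for v in range(252,278,2):
    print(v,[tuple(np.r_[(q[:2]-H)@Y,(q[:2]-H)@X,q[2]].round(0).astype(int)) for q in (dep("side",u,v,d[v,u]) for u in (272,275,278))])
E
```

```text
252 [(np.int64(26), np.int64(-13), np.int64(148)), (np.int64(7), np.int64(-13), np.int64(166)), (np.int64(-9), np.int64(-12), np.int64(182))]
254 [(np.int64(25), np.int64(-14), np.int64(144)), (np.int64(9), np.int64(-12), np.int64(159)), (np.int64(40), np.int64(3), np.int64(123))]
256 [(np.int64(47), np.int64(-7), np.int64(115)), (np.int64(40), np.int64(-3), np.int64(120)), (np.int64(41), np.int64(3), np.int64(117))]
258 [(np.int64(47), np.int64(-8), np.int64(109)), (np.int64(40), np.int64(-4), np.int64(115)), (np.int64(40), np.int64(2), np.int64(112))]
260 [(np.int64(46), np.int64(-8), np.int64(105)), (np.int64(40), np.int64(-4), np.int64(109)), (np.int64(41), np.int64(2), np.int64(106))]
262 [(np.int64(46), np.int64(-9), np.int64(99)), (np.int64(41), np.int64(-4), np.int64(102)), (np.int64(84), np.int64(16), np.int64(51))]
264 [(np.int64(83), np.int64(2), np.int64(51)), (np.int64(82), np.int64(8), np.int64(50)), (np.int64(80), np.int64(14), np.int64(49))]
266 [(np.int64(77), np.int64(0), np.int64(52)), (np.int64(77), np.int64(6), np.int64(49)), (np.int64(74), np.int64(12), np.int64(49))]
268 [(np.int64(72), np.int64(-2), np.int64(51)), (np.int64(71), np.int64(4), np.int64(50)), (np.int64(68), np.int64(10), np.int64(50))]
270 [(np.int64(68), np.int64(-4), np.int64(50)), (np.int64(64), np.int64(2), np.int64(52)), (np.int64(62), np.int64(8), np.int64(52))]
272 [(np.int64(62), np.int64(-6), np.int64(51)), (np.int64(59), np.int64(0), np.int64(52)), (np.int64(59), np.int64(7), np.int64(49))]
274 [(np.int64(57), np.int64(-7), np.int64(50)), (np.int64(53), np.int64(-2), np.int64(52)), (np.int64(51), np.int64(4), np.int64(52))]
276 [(np.int64(52), np.int64(-9), np.int64(51)), (np.int64(49), np.int64(-3), np.int64(51)), (np.int64(47), np.int64(2), np.int64(51))]
```

```bash
python3 -m handwheel '[[0,0,0,0,0,0,-1],[0,0,0,0,0,0,-1]]' >/dev/null; python3 - <<'E'
from h import *
now();print(proj("side",read_state()["position"]))
im,d=get_image("side");cv2.imwrite("pics/s3.png",im)
a=[(v,u,dep("side",u,v,d[v,u])) for v in range(235,300) for u in range(255,300)]
P=[(v,u,round((q[:2]-H)@Y),round((q[:2]-H)@X),round(q[2])) for v,u,q in a]
P=[p for p in P if 25<p[2]<85 and -25<p[3]<25 and 57<p[4]<125]
P.sort(key=lambda p:p[4]);print(P[:25])
E
```

```text
t 3.3 travel 54.46 lat -1.73 z 61.9 F 0.77 -0.25 -0.32 w -0.1
[274.68335775 270.48013565]
[(262, 277, 46, 2, 94), (263, 271, 48, -10, 95), (263, 272, 47, -8, 95), (263, 273, 46, -7, 95), (260, 280, 47, 9, 97), (262, 271, 48, -10, 97), (262, 272, 48, -8, 97), (262, 270, 48, -12, 99), (259, 269, 55, -12, 100), (262, 275, 42, -3, 100), (259, 280, 46, 8, 101), (262, 276, 41, -2, 101), (261, 270, 48, -12, 102), (261, 271, 47, -10, 102), (261, 272, 46, -8, 102), (261, 277, 42, 1, 102), (261, 278, 41, 3, 102), (258, 280, 47, 9, 103), (262, 274, 41, -6, 103), (256, 268, 60, -12, 104), (258, 269, 54, -12, 104), (259, 276, 46, 0, 104), (260, 272, 46, -8, 104), (260, 277, 43, 1, 104), (260, 279, 41, 5, 104)]
```

```bash
python3 -m handwheel '[[-0.001,-0.003,0,0,0,0,-1],[-0.001,-0.006,0,0,0,0,-1],[-0.001,-0.009,0,0,0,0,-1],[-0.001,-0.012,0,0,0,0,-1],[-0.001,-0.015,0,0,0,0,-1],[-0.001,-0.018,0,0,0,0,-1],[-0.001,-0.021,0,0,0,0,-1],[-0.001,-0.021,0,0,0,0,-1]]' >/dev/null; python3 - <<'E'
from h import *
now();im,d=get_image("side");cv2.imwrite("pics/c4.png",cv2.resize(im[205:325,230:350],None,fx=5,fy=5,interpolation=cv2.INTER_CUBIC))
E
```

```text
t 4.35 travel 33.28 lat -0.99 z 61.6 F 0.15 0.71 0.2 w -0.1
```

View pics/c4.png

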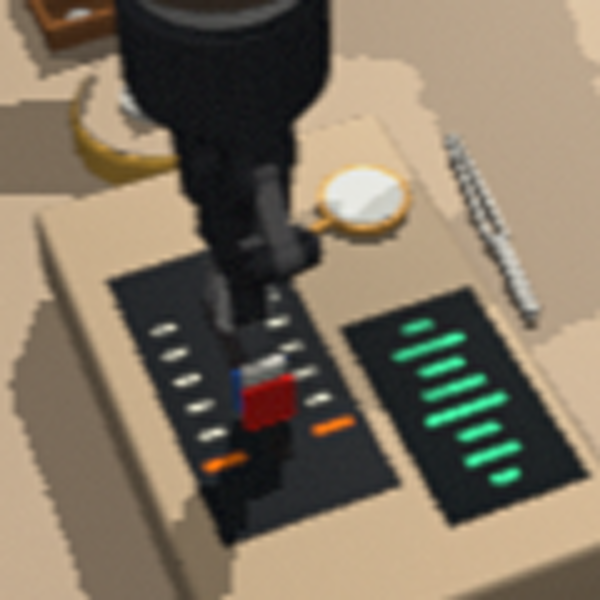

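```bash
python3 - <<'E'
from h import *
im,d=get_image("side");s0=cv2.imread("pics/side0.png");d0=np.load("sided.npy")
print(proj("side",read_state()["position"]))
for v in range(258,282,2):
    print(v,[(tuple(int(x) for x in np.r_[(q[:2]-H)@Y,(q[:2]-H)@X,q[2]].round(0)),im[v,u].tolist(),s0[v,u].tolist(),round(float(d[v,u]-d0[v,u]))) for u in (274,278,282) for q in [dep("side",u,v,d[v,u])]])
E
```

```text
[278.44709888 277.73026242]
258 [((19, -12, 138), [23, 21, 20], [46, 44, 42], -122), ((-10, -13, 167), [21, 19, 18], [47, 45, 44], -160), ((-29, -12, 185), [29, 27, 26], [49, 46, 45], -185)]
260 [((26, -10, 126), [62, 63, 63], [43, 41, 41], -103), ((-9, -13, 161), [19, 16, 17], [45, 44, 42], -151), ((-29, -12, 181), [21, 22, 19], [47, 45, 44], -175)]
262 [((23, -11, 123), [72, 73, 73], [44, 41, 39], -97), ((-8, -13, 156), [22, 19, 20], [46, 42, 41], -137), ((19, 4, 121), [25, 23, 23], [44, 42, 39], -93)]
264 [((26, -11, 114), [83, 83, 84], [46, 42, 40], -86), ((20, -4, 118), [24, 21, 21], [46, 43, 40], -89), ((20, 3, 115), [26, 24, 23], [173, 191, 191], -84)]
266 [((26, -11, 109), [82, 84, 84], [36, 35, 34], -76), ((19, -5, 113), [21, 17, 16], [45, 44, 40], -84), ((19, 3, 109), [24, 23, 20], [52, 53, 50], -78)]
268 [((26, -11, 103), [81, 83, 83], [29, 31, 29], -70), ((19, -5, 108), [22, 22, 21], [43, 42, 39], -78), ((18, 2, 106), [23, 22, 22], [45, 44, 42], -75)]
270 [((66, 0, 51), [73, 74, 75], [31, 30, 32], -1), ((21, -5, 100), [38, 36, 36], [45, 43, 42], -68), ((60, 16, 50), [50, 49, 47], [48, 45, 44], 1)]
272 [((61, -2, 50), [30, 28, 32], [31, 29, 33], 0), ((57, 6, 51), [45, 43, 42], [46, 42, 42], 0), ((52, 13, 53), [46, 44, 42], [46, 43, 43], -4)]
274 [((56, -3, 50), [35, 34, 34], [34, 34, 35], 0), ((52, 4, 51), [39, 38, 38], [39, 36, 36], 0), ((50, 12, 50), [43, 42, 40], [46, 44, 41], 1)]
276 [((50, -5, 51), [41, 40, 37], [40, 37, 36], 0), ((47, 3, 50), [31, 29, 33], [26, 25, 27], 1), ((46, 11, 48), [74, 76, 75], [81, 84, 83], 3)]
278 [((46, -7, 50), [47, 44, 42], [44, 41, 39], -1), ((39, 0, 54), [88, 89, 90], [138, 139, 140], -5), ((14, 0, 82), [131, 138, 140], [158, 165, 169], 2)]
280 [((42, -8, 49), [45, 43, 43], [44, 41, 41], 3), ((18, -7, 75), [90, 77, 72], [91, 77, 72], -1), ((10, -1, 80), [90, 95, 96], [87, 91, 92], 0)]
```

The depth image shows the finger end at z≈95, about 33 mm above the reported TCP. Its front face sits at about centre −7, with a bulge at −14. I'll back off, descend in guarded steps and compare again.

```bash
python3 -m handwheel '[[0,0.008,0,0,0,0,-1],[0,0.017,0,0,0,0,-1],[0,0.017,0,0,0,0,-1]]' >/dev/null; python3 -m handwheel '[[0,0,0.002,0,0,0,-1],[0,0,0.004,0,0,0,-1],[0,0,0.006,0,0,0,-1],[0,0,0.006,0,0,0,-1]]'; cat >> h.py <<'E'
def tip():
    im,d=get_image("side");d0=np.load("sided.npy");K,R,t=cam("side")
    v,u=np.mgrid[235:300,255:300];v=v.ravel();u=u.ravel();ok=(d[v,u]>0)&(d0[v,u]-d[v,u]>15);v=v[ok];u=u[ok]
    q=np.array([dep("side",a,b,d[b,a]) for a,b in zip(u,v)]);P=np.c_[v,u,(q[:,:2]-H)@Y,(q[:,:2]-H)@X,q[:,2]].round().astype(int)
    P=P[P[:,4].argsort()];print(P[:12].tolist());return im
E
python3 -c "
from h import *
now();tip()"
```

```text
clock: 5.32
position: [539.9, -73.1, 55.3]
ee_rot: [-0.169, 0.986, 0.0, -0.0]
contact_force: [-0.3, 0.4, 0.4]
gripper_width: 0.1
grasp_force: 0.0
t 5.33 travel 50.39 lat -1.07 z 55.3 F 0.43 -0.11 0.37 w 0.1
[[267, 273, 44, -8, 86], [266, 276, 42, -2, 89], [264, 281, 43, 9, 89], [265, 280, 41, 6, 89], [266, 272, 44, -10, 89], [266, 273, 43, -8, 90], [263, 270, 52, -11, 91], [265, 271, 45, -11, 92], [263, 281, 43, 9, 92], [265, 279, 39, 3, 92], [266, 275, 38, -5, 94], [265, 273, 42, -8, 94]]
```

```bash
for i in 1 2 3; do :; done; python3 -m handwheel '[[0,0,0.001,0,0,0,-1],[0,0,0.002,0,0,0,-1],[0,0,0.003,0,0,0,-1],[0,0,0.003,0,0,0,-1]]'|grep -E "pos|contact"; python3 -m handwheel '[[0,0,0.001,0,0,0,-1],[0,0,0.002,0,0,0,-1],[0,0,0.003,0,0,0,-1],[0,0,0.003,0,0,0,-1]]'|grep -E "pos|contact"
```

```text
position: [539.9, -73.0, 52.5]
contact_force: [1.0, 0.1, 0.9]
position: [539.9, -73.0, 49.5]
contact_force: [0.3, -0.2, 0.0]
```

```bash
python3 -m handwheel '[[0,0,0.001,0,0,0,-1],[0,0,0.002,0,0,0,-1],[0,0,0.003,0,0,0,-1],[0,0,0.004,0,0,0,-1],[0,0,0.004,0,0,0,-1]]'|grep -E "pos|contact"; python3 -c "
from h import *
now();tip()"
```

```text
position: [539.9, -73.0, 45.5]
contact_force: [-0.6, -0.4, 0.8]
t 7.0 travel 50.49 lat -0.96 z 45.5 F -0.19 -0.67 0.82 w 0.1
[[270, 273, 42, -9, 79], [270, 274, 41, -7, 79], [269, 273, 43, -9, 82], [269, 277, 39, -1, 82], [269, 272, 42, -11, 83], [269, 274, 40, -7, 84], [268, 280, 37, 5, 84], [267, 271, 47, -11, 84], [265, 270, 52, -11, 85], [266, 271, 48, -11, 86], [268, 279, 37, 2, 86], [268, 272, 43, -10, 86]]
```

No contact at a reported z of 45.5, so the real tip is about 32 mm above the reported TCP. I'll trust the vision and descend a further ~16 mm, guarded, to a true tip height of about 61 mm.

```bash
python3 -m handwheel '[[0,0,0.002,0,0,0,-1],[0,0,0.004,0,0,0,-1],[0,0,0.006,0,0,0,-1],[0,0,0.008,0,0,0,-1],[0,0,0.008,0,0,0,-1]]'|grep -E "pos|contact";python3 -m handwheel '[[0,0,0.002,0,0,0,-1],[0,0,0.004,0,0,0,-1],[0,0,0.006,0,0,0,-1],[0,0,0.008,0,0,0,-1],[0,0,0.008,0,0,0,-1]]'|grep -E "pos|contact"; python3 -c "
from h import *
now();im=tip();cv2.imwrite('pics/c5.png',cv2.resize(im[225:315,240:330],None,fx=6,fy=6,interpolation=cv2.INTER_CUBIC))"
```

```text
position: [539.8, -73.0, 37.4]
contact_force: [-0.4, -0.6, 0.3]
position: [539.8, -73.0, 29.4]
contact_force: [-0.5, -0.1, 1.0]
t 8.3 travel 50.51 lat -1.08 z 29.4 F 0.1 -0.45 1.05 w -0.2
[[272, 282, 43, 10, 64], [275, 273, 42, -10, 65], [274, 274, 42, -7, 66], [274, 278, 38, 0, 67], [272, 271, 49, -11, 67], [274, 272, 43, -11, 67], [275, 275, 38, -7, 68], [274, 273, 42, -10, 68], [271, 282, 42, 10, 68], [273, 280, 38, 4, 69], [273, 273, 42, -9, 70], [273, 272, 43, -11, 70]]
```

View pics/c5.png

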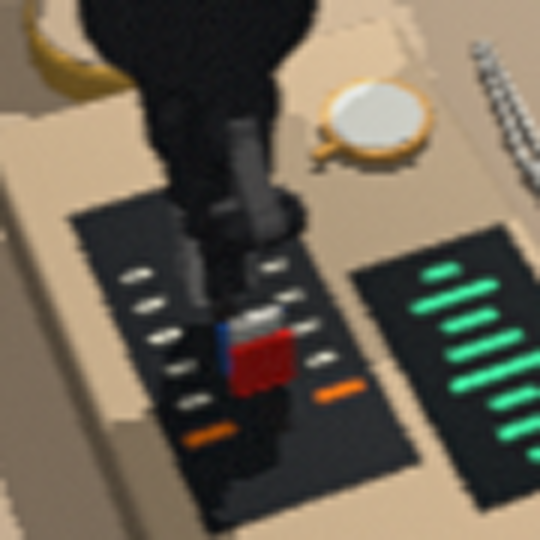

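The tip now stands at z≈63, just behind the lever on the blue side. I'll drop 2 mm more and push towards home in small steps.

```bash
python3 -m handwheel '[[-0.001,-0.002,0.002,0,0,0,-1],[-0.001,-0.004,0.002,0,0,0,-1],[-0.001,-0.006,0.002,0,0,0,-1],[-0.001,-0.008,0.002,0,0,0,-1],[-0.001,-0.010,0.002,0,0,0,-1],[-0.001,-0.012,0.002,0,0,0,-1],[-0.001,-0.013,0.002,0,0,0,-1],[-0.001,-0.013,0.002,0,0,0,-1]]' >/dev/null; python3 -c "
from h import *
now()"; for k in 1 2 3; do python3 -m handwheel '[[0,-0.001,0,0,0,0,-1],[0,-0.002,0,0,0,0,-1],[0,-0.002,0,0,0,0,-1]]'>/dev/null;python3 -c "
from h import *
now()";done
```

```text
t 9.35 travel 37.41 lat 0.02 z 27.6 F -0.09 -0.18 0.2 w 0.2
t 9.72 travel 35.61 lat 0.02 z 27.6 F 1.5 0.48 0.4 w 0.2
t 10.1 travel 34.75 lat -0.01 z 27.6 F 7.44 0.04 1.75 w 0.2
t 10.47 travel 32.22 lat 0.05 z 27.6 F 4.65 0.01 0.85 w -0.0
```

```bash
for k in 1 2 3 4 5; do python3 -m handwheel '[[0,-0.001,0,0,0,0,-1],[0,-0.002,0,0,0,0,-1],[0,-0.002,0,0,0,0,-1]]'>/dev/null;python3 -c "
from h import *
now()";done
```

```text
t 10.85 travel 29.05 lat 0.11 z 27.6 F 1.07 -0.24 0.09 w -0.1
t 11.22 travel 27.04 lat -0.17 z 27.6 F 0.31 0.29 0.26 w -0.2
t 11.6 travel 25.3 lat -0.1 z 27.6 F -0.05 0.26 0.13 w -0.1
t 11.97 travel 23.4 lat -0.03 z 27.6 F -0.07 -0.26 0.3 w -0.0
t 12.35 travel 21.41 lat -0.02 z 27.6 F 0.04 -0.25 -0.4 w 0.2
```

The lever snapped home. I'll press on until the stop is felt.

```bash
for k in 1 2 3; do python3 -m handwheel '[[0,-0.001,0,0,0,0,-1],[0,-0.001,0,0,0,0,-1]]'>/dev/null;python3 -c "
from h import *
now()";done
```

```text
t 12.6 travel 20.68 lat -0.08 z 27.6 F 2.41 0.36 -0.5 w -0.0
t 12.85 travel 20.51 lat -0.1 z 27.6 F 5.46 0.59 1.86 w 0.1
t 13.1 travel 20.37 lat -0.1 z 27.6 F 9.36 0.47 4.08 w -0.1
```

At the stop (9 N). Retreat, rise over the lever and come down on the red side.

```bash
python3 -m handwheel '[[0,0.008,0,0,0,0,-1],[0,0.016,0,0,0,0,-1],[0,0.016,0,0,0,0,-1],[0,0.016,-0.025,0,0,0,-1],[0,0.016,-0.05,0,0,0,-1],[0,0.016,-0.05,0,0,0,-1],[0,0.016,-0.05,0,0,0,-1]]' >/dev/null; python3 -c "
from h import *
now();go(-36,0,77)"; python3 -m handwheel '[[0,-0.020,0,0,0,0,-1],[0,-0.04,0,0,0,0,-1],[0,-0.06,0,0,0,0,-1],[0,-0.072,0,0,0,0,-1],[0,-0.072,0,0,0,0,-1],[0,-0.072,0,0,0,0,-1]]' >/dev/null; python3 -c "
from h import *
now();go(-36,0,28);d=get_image('side')[0];cv2.imwrite('pics/c6.png',cv2.resize(d[225:315,240:330],None,fx=6,fy=6,interpolation=cv2.INTER_CUBIC))"
```

```text
t 13.97 travel 34.55 lat -0.58 z 77.0 F 0.39 -0.08 -0.34 w 0.1
shift mm [ -1.  -70.5  -0.1] turn [ 0.0005 -0.0009 -0.0056]
t 14.72 travel -37.37 lat -0.58 z 77.5 F -0.41 -0.66 -0.46 w 0.1
shift mm [-0.6  1.4 49.5] turn [ 0.0003 -0.0003 -0.0052]
```

View pics/c6.png

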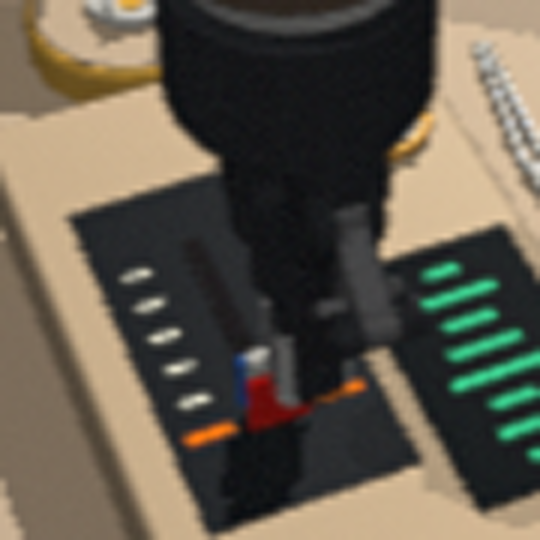

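The lever stands between the orange bars at home, and the finger is in front of its red face. Descending, then approaching until contact (expected near travel −20.7).

```bash
python3 -m handwheel '[[0,0,0.015,0,0,0,-1],[0,0,0.03,0,0,0,-1],[0,0,0.042,0,0,0,-1],[0,0,0.050,0,0,0,-1],[0,0,0.050,0,0,0,-1]]' >/dev/null; python3 -c "
from h import *
now()"; python3 -m handwheel '[[0,0.003,0,0,0,0,-1],[0,0.006,0,0,0,0,-1],[0,0.009,0,0,0,0,-1],[0,0.012,0,0,0,0,-1],[0,0.014,0,0,0,0,-1],[0,0.014,0,0,0,0,-1]]' >/dev/null; python3 -c "
from h import *
now()"; for k in 1 2 3; do python3 -m handwheel '[[0,0.001,0,0,0,0,-1],[0,0.002,0,0,0,0,-1],[0,0.002,0,0,0,0,-1]]'>/dev/null;python3 -c "
from h import *
now()";done
```

```text
t 15.4 travel -37.34 lat -0.77 z 26.7 F -0.61 -0.07 -0.06 w 0.2
t 16.15 travel -23.37 lat -0.27 z 27.6 F 0.58 -0.48 0.67 w 0.3
t 16.52 travel -21.5 lat -0.3 z 27.6 F -0.12 0.85 -0.42 w 0.1
t 16.9 travel -20.19 lat -0.22 z 27.7 F -4.16 -0.87 -0.51 w -0.1
t 17.27 travel -18.68 lat -0.23 z 27.7 F -6.97 -1.61 -1.07 w -0.3
```

Contact at about −20.5, so lever travel ≈ finger + 20.5. Pushing through clicks one and two.

```bash
for k in 1 2 3 4 5; do python3 -m handwheel '[[0,0.001,0,0,0,0,-1],[0,0.002,0,0,0,0,-1],[0,0.003,0,0,0,0,-1],[0,0.004,0,0,0,0,-1],[0,0.004,0,0,0,0,-1]]'>/dev/null;python3 -c "
from h import *
now()";done
```

```text
t 17.9 travel -12.88 lat -0.33 z 27.6 F 0.13 0.21 -0.62 w -0.1
t 18.52 travel -9.38 lat -0.14 z 27.6 F -0.92 0.95 -0.07 w -0.1
t 19.15 travel -5.6 lat -0.19 z 27.6 F 0.02 -0.43 0.09 w -0.1
t 19.77 travel -2.52 lat -0.23 z 27.7 F -4.25 -0.46 -0.9 w -0.3
t 20.4 travel 3.14 lat -0.07 z 27.6 F -0.42 -0.4 -1.21 w -0.0
```

```bash
for k in 1 2 3 4 5 6; do python3 -m handwheel '[[0,0.001,0,0,0,0,-1],[0,0.002,0,0,0,0,-1],[0,0.002,0,0,0,0,-1]]'>/dev/null;python3 -c "
from h import *
now()";done
```

```text
t 20.77 travel 4.68 lat -0.12 z 27.6 F 0.22 -0.38 0.17 w -0.3
t 21.15 travel 6.55 lat -0.1 z 27.6 F -0.35 0.18 0.12 w 0.1
t 21.52 travel 8.55 lat -0.1 z 27.6 F 0.48 0.65 0.5 w 0.1
t 21.9 travel 9.85 lat -0.04 z 27.7 F -4.4 0.03 -1.26 w -0.0
t 22.27 travel 11.38 lat -0.07 z 27.7 F -6.69 -0.2 -1.36 w -0.1
t 22.65 travel 14.27 lat -0.15 z 27.6 F -2.77 0.21 0.12 w 0.0
```

Second notch confirmed (contact at ~9.5). Now into the third, in 1 mm steps up to about 20.5.

```bash
for k in 1 2 3 4 5 6; do python3 -m handwheel '[[0,0.001,0,0,0,0,-1],[0,0.001,0,0,0,0,-1]]'>/dev/null;python3 -c "
from h import *
now()";done
python3 - <<'E'
from h import *
im=get_image("side")[0];hsv=cv2.cvtColor(im,cv2.COLOR_BGR2HSV);m=cv2.inRange(hsv,(172,110,50),(180,255,255))|cv2.inRange(hsv,(0,110,50),(4,255,255))
m[:245]=0;m[310:]=0;m[:,:255]=0;m[:,305:]=0
v,u=np.nonzero(m);print(len(u),u.mean(),v.mean(),((ray("side",u.mean(),v.mean(),65)[:2]-H)@Y))
E
```

```text
t 22.9 travel 15.91 lat -0.16 z 27.6 F -1.74 -0.77 -0.18 w -0.3
t 23.15 travel 16.97 lat -0.04 z 27.6 F 0.46 -0.31 -0.07 w 0.2
t 23.4 travel 17.77 lat -0.02 z 27.6 F -0.0 -0.98 -0.65 w -0.2
t 23.65 travel 18.62 lat -0.06 z 27.6 F -0.42 -0.54 -0.11 w 0.1
t 23.9 travel 19.56 lat -0.05 z 27.6 F 0.09 0.28 0.39 w 0.1
t 24.15 travel 20.55 lat -0.07 z 27.6 F 0.52 0.12 0.49 w -0.0
16 273.8125 276.0625 38.35165522615516
```

```bash
python3 -m handwheel '[[0,0.001,0,0,0,0,-1],[0,0.001,0,0,0,0,-1],[0,-0.007,0,0,0,0,-1],[0,-0.015,0,0,0,0,-1],[0,-0.024,0,0,0,0,-1],[0,-0.024,-0.03,0,0,0,-1],[0,-0.024,-0.08,0,0,0,-1],[0,-0.024,-0.12,0,0,0,-1]]'>/dev/null
python3 -m handwheel '[[0.03,-0.06,-0.02,0,0,0,-1],[0.03,-0.12,-0.02,0,0,0,-1],[0.03,-0.18,-0.02,0,0,0,-1],[0.03,-0.18,-0.02,0,0,0,-1],[0.03,-0.18,-0.02,0,0,0,-1]]'>/dev/null
python3 - <<'E'
from h import *
now();a=get_image("side")[0];b=get_image("top")[0]
cv2.imwrite("pics/c7.png",np.hstack([cv2.resize(a[220:320,235:335],(400,400),interpolation=cv2.INTER_CUBIC),cv2.resize(b[180:280,320:420],(400,400),interpolation=cv2.INTER_CUBIC)]))
E
```

```text
t 25.82 travel -183.77 lat -31.83 z 166.8 F -0.37 -0.68 0.44 w 0.1
```

View pics/c7.png

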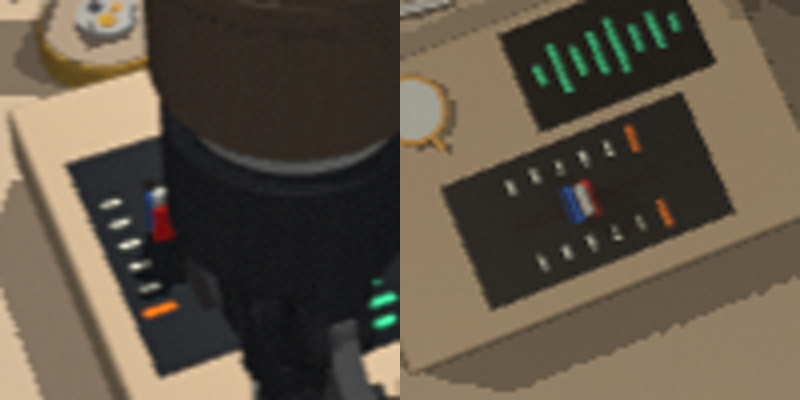

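The top view shows the lever top at about (582,201) in the composite, beside the third white pair at (560,167) and (592,243). A ray at z=83 gives the number.

```bash
python3 - <<'E'
from h import *
im=get_image("top")[0];hsv=cv2.cvtColor(im,cv2.COLOR_BGR2HSV);m=cv2.inRange(hsv,(0,0,110),(180,70,255));m[:224]=0;m[237:]=0;m[:,:359]=0;m[:,371:]=0
_,_,st,c=cv2.connectedComponentsWithStats(m)
for q,e in zip(st[1:],c[1:]):
    if q[4]>3: print(q[4],e,(ray("top",*e,83)[:2]-H)@Y)
E
```

```text
17 [365.41176471 229.29411765] 46.05784043658543
```

At 46.1 mm, less the +0.9 mm bias seen at the first notch, the lever is in the third notch (45 mm). The arm is clear.

```bash
python3 -c "
from bench import *
print(job_done())"
```

```text
the job is handed in; nothing more can be done
None
```

The gain lever was pushed back to the home stop, then forward three clicks; it now rests in the third notch (measured at about 45 mm), the arm is clear, and the job was handed in at about 26 s.

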